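Blow out a flange bearing and snap its end cap on

TASK

On the display plate, first clean the bearing: squeeze the trigger of the clamped air gun all the way for a moment and let it spring back. Then take the smaller of the two white end caps, press it into the bearing's bore until it snaps in and its rim lies flush on the housing, and keep pressing it down firmly (10 N or a little more): finish while still pressing. Leave the larger cap, the universal joint and the dark bucket where they are.

Things in the scene. Friction and masses are not known exactly. Their poses are not given: they have to be found in the camera images.
- fixture: Fixed aluminium plate 200 (x) x 320 (y) x 12 mm lying on the table; origin near the centre of its underside, z up. At its -y end a dark four-bolt flange bearing (104 mm square flange, its bolt heads up to 31 mm above the table), at its +y end a blue air gun on its side: barrel along the plate's y, muzzle to the bearing, grip towards the plate's -x.
- gun_grip (a point): Middle of the gun's fixed grip, 45 mm above the table, 44 mm from the trigger hinge (axes as the plate's). The grip is a bar along the plate's x (free end 52 mm in -x from here), 32 mm wide in the plate's y (back face 16 mm in +y from here), from 31 to 59 mm above the table. Below it is only the plate (top at 12 mm).
- trigger_pad (a point): Point on the front (plate -y) face of the black trigger lever, 44 mm from its hinge, 45 mm up; lever 66 x 8 x 20 mm along the plate's x, before the grip. At rest 43 mm in plate -y from gun_grip: grip and trigger are 59 mm wide here, 47 mm when squeezed. Pinch from above across the plate's y: one finger here, one on the back of the grip.
- trigger (a joint): Trigger angle in rad: 0 released, 0.28 squeezed all the way (the stop). A spring returns it; at trigger_pad it takes about 2.5 N to start and 8 N at the stop.
- gun_nozzle (a point): End of the air gun's steel nozzle (8 mm thick, up to 64 mm above the table), 84 mm from the bore's centre. Behind it, in the plate's +y, lies the 26 mm thick barrel, its top 58 mm above the table.
- housing: Round dark steel bearing housing on the flange bearing: a ring of 80 mm outer and 55 mm bore diameter, 34 mm high, its foot on the plate; origin at the centre of its underside, 12 mm above the table. Four small sprung steel catches stand out from the bore wall, 6 mm below its mouth.
- bore_mouth (a point): Centre of the bore at the housing's flat top face, 46 mm above the table; z up.
- cap: The smaller white end cap, loose on the table, this way up, about 60 g, round about z; origin at the centre of its underside. Tapered spigot 14 mm high: 42 mm diameter at the foot, bead of 50 mm at 5 mm height, 44 mm above it. Rim 66 mm diameter from 14 to 18 mm height. Cylindrical grip knob 36 mm diameter from 18 to 46 mm height.
- cap_rim (a point): Centre of the underside of the cap's rim, 14 mm above its origin; at bore_mouth when home. Going in, any yaw: the catches resist from about 7 mm above home, the push rises to roughly 8 to 15 N, drops suddenly (the cap is then drawn in) 3 to 4 mm above home, and the rim stops rigidly on the housing.
- big_cap: The larger white end cap (does not belong here): rim 94 mm diameter, knob 60 mm diameter, 32 mm high in all; origin at the centre of its underside. It and the smaller cap may have swapped places. Leave it alone.
- ujoint: Bystander: steel universal joint lying on the table, 150 mm long (its x), 36 mm thick; origin at the centre of its underside.
- bucket: Bystander: dark steel elevator bucket, an open tub 90 x 130 x 55 mm with a higher back wall (75 mm, two bolt holes); origin at the centre of its underside.
Things that resemble listed ones, but are neither listed nor needed, are in the scene too. What is shaped like the cap but brown, purple or red is not meant.

How it is judged:
On the way, in this order (a step that is already met when the one before it is completed fails the run):
1. the trigger is squeezed all the way (value of joint trigger above 0.22 rad), for 0.2 s.
2. the trigger has sprung back (value of joint trigger below 0.04 rad), for 0.1 s.
3. the small cap is snapped into the bore (z of cap_rim in the frame of bore_mouth below 0.0018 m and horizontal distance between cap_rim and bore_mouth below 0.004 m and angle between cap's own z axis and vertical below 0.06 rad), for 0.1 s.
At the end, for the whole second after the job is handed in: The small cap is in the bore: upright within 0.06 rad, centred within 4 mm, rim within 1.8 mm of the housing top. The robot still presses: over 6 N between cap and housing, over 3 N between robot and cap, all through the last second. The trigger is released (below 0.04 rad) (all of step 3 and contact force between cap and housing above 6 N and contact force between any of the fingers, the arm and cap above 3 N and value of joint trigger below 0.04 rad); the arm keeps its last pose, push and grip.
It fails at once if the larger cap is moved by more than 20 mm (distance of big_cap from where it was at the start of the episode above 0.02 m).
It fails at once if the universal joint is moved by more than 20 mm (distance of ujoint from where it was at the start of the episode above 0.02 m).
It fails at once if the bucket is moved by more than 20 mm (distance of bucket from where it was at the start of the episode above 0.02 m).
It also fails if it takes over 64 s, if anything falls off the work surface, if the arm or the gripper's body presses on something with over 40 N, if the wrist force passes 120 N, or if a joint passes its speed limit or range.

ROBOT

A 7-joint arm with a two-finger parallel gripper is mounted at the origin on the work surface. World frame = base frame: x ahead of the robot, y to its left, z up, the work surface at z = 0. Lengths are in m, angles in rad, forces in N, time in s.
With the tool pointing down it reaches from about 0.4 to 0.875 m from the base axis. Payload 19.3 kg.
Tool frame: the origin (TCP) lies at the very end of the fingers, on their centre line; the grasp point (between the pads) lies 19 mm behind it; z points along the fingers, y is the line along which they close (so a half turn about z gives the same grasp; the last joint's range is limited). The gripper opens to 85 mm and grips with 20 to 120 N. Pads are 22 mm wide; open, the fingers measure 114 mm over their backs; the gripper's body (76 mm by 85 mm) begins 54 mm behind the grasp point. The pads swing forward as they close: fully open they stand 13 mm farther back than shut.
Start: joints at [-1.183, 0.521, -0.036, 1.599, 0.021, 1.021, -0.113], TCP at [0.276, 0.561, 0.231] pointing down, gripper open.
Joint ranges: [-2.91, 2.91], [-0.3, 2.13], [-1.5, 1.42], [0.17, 2.43], [-1.26, 4.41], [0.16, 1.93], [-2.52, 2.52]. Speed limits (rad/s): [1.89, 1.89, 2.39, 2.39, 3.01, 3.01, 3.01].

INTERFACE

Orientations are given as [roll, pitch, yaw] about the fixed x, y, z axes, in that order (R = Rz(yaw) Ry(pitch) Rx(roll)).
In Python, from workcell import bot gives the robot as it stands.
- The arm moves only by the tool jog_arm, never from a script. Its argument "motion" is a list of rows, each a list of 5 numbers: the shift along the tool's x, y, z scaled (see below), then the turn about the tool's z scaled (see below), then the opening, from 0 (shut) to 1 (fully open). A call has 1 to 12 rows; each row shifts and turns the commanded pose from where the row before left it, along the tool's axes as they then stand; what a row does not reach is not made up. The controller multiplies each number of a shift by 30 mm and each number of a turn by 0.08 rad. A row lasts 1/10 s, in which the tool goes at most 50 mm and 8.59 degrees, less where a joint would pass 70% of its speed; a pose out of reach is approached as far as the arm can. A call with a number of a shift or a turn outside -1 to 1 is refused whole. A call with a gripper value outside its range is refused whole. The fingers move at their own pace and stop on an object; "newtons" is the grip in N (left out, the last holds). Time passes only in rows, so rows that do not move let the fingers close. It gives the time, the measured TCP pose, the force, the opening and the grip force at its end, in the units of the state.
- bot.observe(): the state, without advancing time (a new reading comes with each control period).
- bot.grab_frame(name): name is "scene" or "top" or "wrist"; returns a dict with "pixels" (400x640x3 uint8, red, green, blue), "fovy" (degrees; the focal length in pixels is half the picture's height over the tangent of half this angle, whatever the lens; pixels are square), "cx", "cy" (the principal point, pixels), "rvec" (rotation vector, rad) and "tvec" (3), from world to camera coordinates, as OpenCV has them; the wrist camera has in their place "mount" (4x4, takes a point from camera to tool coordinates, whose origin is the TCP and whose axes are the flange's). Camera axes: x right, y down, z forward; pixel columns grow to the right and rows downward; lengths in m; the calibration is good to about 2 mm. A picture is of the moment at which its call begins: read the wrist's pose just before it. There is no depth.
- bot.job_done(): hands the job in; it is judged then, once.
The state is a dict: "clock": time; "qpos": joint angles; "qd": joint speeds; "joint_efforts": joint torques, N m; "position": TCP position; "tool_rot": TCP orientation; "force": force on the tool from outside, world axes, zero at the start; "moment": the same for the moment, N m; "grip_width": finger opening in m; "finger_force": force on a finger pad.
Only numpy, scipy, OpenCV 4.12 (cv2) and the standard library are available. Lean on these libraries where they do the work, as an engineer would, in place of code of your own. Each camera call takes 0.05 s, during which the arm holds its last target. There are 200 camera calls.

## Working session

There is one attempt and no reset: what is moved stays moved. The work goes in short steps, Python scripts to look and compute and a tool call to move; the robot and the scene stay as the last step left them, time stands still between calls to the robot, and variables do not carry over. Pictures are saved under pics/ and viewed, at most 10 in all, crops included, and the job is handed in when it is done.

Besides the shell and the picture viewer there is one more tool, called after "Emit:" by a JSON object that holds its "name" and its "arguments", one argument or row to a line. jog_arm: Moves the arm, as the interface text tells. Shifts and turns lie within -1 to 1; 1 stands for 30 mm of shift or 0.08 rad of turn. Its arguments: {"type":"object","properties":{"motion":{"type":"array","items":{"type":"array","items":{"type":"number"}}},"newtons":{"type":"number"}},"required":["motion"]}

```bash
mkdir -p pics; ls; cat > h.py <<'E'
import numpy as np, cv2
from scipy.spatial.transform import Rotation as R
from workcell import bot
def grab(n):
    s=bot.observe(); f=bot.grab_frame(n); p=f["pixels"]
    F=p.shape[0]/2/np.tan(np.radians(f["fovy"])/2)
    if n=="wrist":
        T=np.eye(4); T[:3,:3]=R.from_euler('xyz',s["tool_rot"]).as_matrix(); T[:3,3]=s["position"]
        M=T@np.array(f["mount"]); A=M[:3,:3]; c=M[:3,3]
    else:
        Rw=R.from_rotvec(np.ravel(f["rvec"])).as_matrix(); A=Rw.T; c=-A@np.ravel(f["tvec"])
    return dict(p=p,F=F,cx=f["cx"],cy=f["cy"],A=A,c=c)
def ray(g,u,v):
    return g["A"]@np.array([(u-g["cx"])/g["F"],(v-g["cy"])/g["F"],1.])
def onz(g,u,v,z):
    d=ray(g,u,v); return g["c"]+d*(z-g["c"][2])/d[2]
def proj(g,P):
    q=g["A"].T@(np.array(P)-g["c"]); return g["F"]*q[0]/q[2]+g["cx"], g["F"]*q[1]/q[2]+g["cy"]
def tri(g1,p1,g2,p2):
    a,b=ray(g1,*p1),ray(g2,*p2); t=np.linalg.lstsq(np.c_[a,-b],g2["c"]-g1["c"],rcond=None)[0]
    return (g1["c"]+a*t[0]+g2["c"]+b*t[1])/2, np.linalg.norm(g1["c"]+a*t[0]-g2["c"]-b*t[1])
def save(n,im): cv2.imwrite("pics/"+n+".png",cv2.cvtColor(im,cv2.COLOR_RGB2BGR))
def white(g,th=150):
    h=cv2.cvtColor(g["p"],cv2.COLOR_RGB2HSV); return ((h[...,1]<45)&(h[...,2]>th)).astype(np.uint8)
E
python3 - <<'E'
from h import *
import pickle
for n in("scene","top"):
    g=grab(n); save(n,g["p"]); pickle.dump(g,open(n+".pkl","wb")); print(n,g["c"],g["F"],g["A"][:,2])
print(bot.observe())
E
```

```text
pics
scene [ 0.9131747  -0.68831411  0.8121798 ] 361.95464515105726 [-0.38321419  0.60496389 -0.69797247]
top [ 0.33478396 -0.05843192  1.30927372] 402.98245867317735 [ 0.15581919  0.01149571 -0.9877187 ]
{'clock': 0.1, 'qpos': array([-1.18320937,  0.5219642 , -0.03632758,  1.59994998,  0.02116987,
        1.02112036, -0.11279641]), 'qd': array([ 1.98391108e-05, -1.14039704e-03,  1.48111198e-03, -2.34290170e-03,
        5.56963779e-04, -1.67090294e-04, -1.61718818e-04]), 'joint_efforts': array([ 3.83825900e-03, -9.28479624e+01,  1.98428951e+00, -3.70526862e+01,
        1.82082894e-02,  5.42300055e-03,  3.11959184e-05]), 'position': array([0.27611326, 0.56035369, 0.23077755]), 'tool_rot': array([-3.14053552e+00,  4.93099017e-05,  2.68378269e+00]), 'force': array([-0.15294675,  0.72258986, -1.6624078 ]), 'moment': array([ 0.04760018, -0.00955556, -0.03283384]), 'finger_force': 0.0, 'grip_width': 0.08495069939533433}
```

View pics/scene.png

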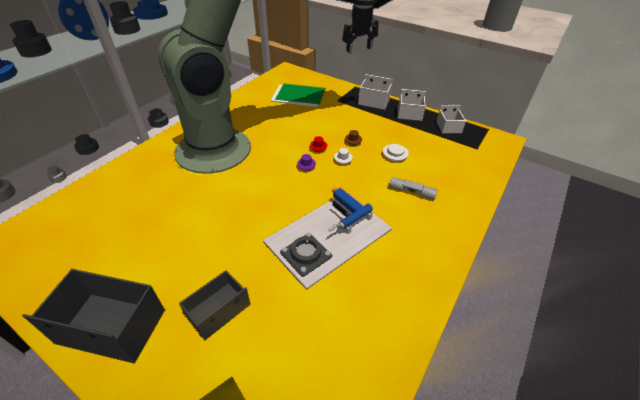

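View pics/top.png

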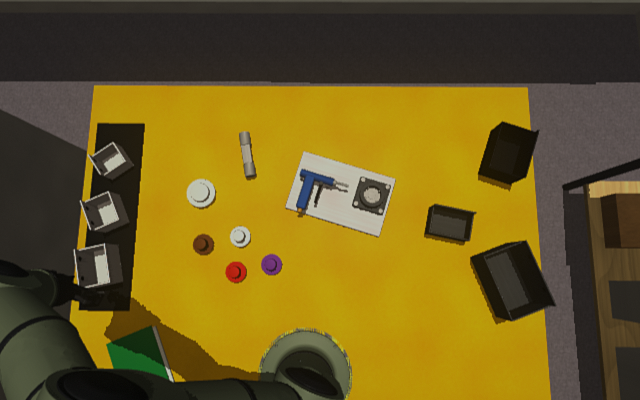

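Scene view: small white cap (343,156), big white cap (395,152), decoys brown (353,138), red (318,145), purple (306,162), and plate with bearing (306,252) and gun (350,208). Top view: small cap (240,237), big cap (201,193), decoys brown (203,244), red (236,272), purple (272,265), and bearing (372,195).
Candidates for the cap are these five. I choose the white one with the smaller rim and narrow knob. I'll measure it and check it in a close crop.

```bash
python3 - <<'E'
from h import *
import pickle
t=pickle.load(open("top.pkl","rb")); s=pickle.load(open("scene.pkl","rb"))
m=white(t,120)
cs,_=cv2.findContours(m,cv2.RETR_EXTERNAL,cv2.CHAIN_APPROX_NONE)
for c in cs:
    (u,v),w,a=cv2.minAreaRect(c); A=cv2.contourArea(c)
    if A>100 and 180<u<400 and 140<v<290:
        print("top",u,v,w,a,A, onz(t,u,v,.018))
        if A>2000:
            P=np.array([onz(t,*q,.012)[:2] for q in cv2.boxPoints(((u,v),w,a))]);print(P,P.mean(0))
            e=P-np.roll(P,1,0);print(np.linalg.norm(e,axis=1),np.arctan2(e[:,1],e[:,0]))
m=white(s,120);cs,_=cv2.findContours(m,cv2.RETR_EXTERNAL,cv2.CHAIN_APPROX_NONE)
for c in cs:
    (u,v),w,a=cv2.minAreaRect(c)
    if cv2.contourArea(c)>60 and 260<u<420 and 130<v<290: print("scene",u,v,w,a,cv2.contourArea(c),onz(s,u,v,.018))
a=cv2.resize(t["p"][140:290,180:400],None,fx=3.6,fy=3.6,interpolation=cv2.INTER_CUBIC)
save("topc",a)
b=cv2.resize(s["p"][130:290,255:445],None,fx=3.6,fy=3.6,interpolation=cv2.INTER_CUBIC)
save("scenec",b)
E
```

```text
top 239.5 236.5 (19.0, 19.0) 90.0 282.0 [0.42451073 0.21516433 0.018     ]
top 200.5 193.0 (26.0, 27.0) 90.0 564.0 [0.56524393 0.3485881  0.018     ]
top 340.3818054199219 193.32537841796875 (98.00933837890625, 59.345706939697266) 17.2414608001709 4601.5 [ 0.56766988 -0.10799857  0.018     ]
[[ 0.52167449  0.0726076 ]
 [ 0.71269502  0.01845735]
 [ 0.61620829 -0.29052034]
 [ 0.42984657 -0.23048148]] [ 0.57010609 -0.10748421]
[0.31669442 0.19854745 0.3236926  0.19579416] [ 1.27661389 -0.27623158 -1.87347834  2.82992881]
top 246.052001953125 152.83815002441406 (17.790691375732422, 8.211088180541992) 81.25383758544922 117.0 [0.70158478 0.2047289  0.018     ]
scene 327.2483215332031 234.42620849609375 (63.90009307861328, 111.33362579345703) 55.00797653198242 4974.0 [ 0.57536209 -0.11954431  0.018     ]
scene 413.5318298339844 185.8917236328125 (46.55744171142578, 7.844223976135254) 16.389541625976562 228.5 [0.69747878 0.21145642 0.018     ]
scene 343.0 156.50001525878906 (14.849241256713867, 14.849241256713867) 45.0 170.5 [0.42801979 0.21323011 0.018     ]
scene 395.0 152.0 (16.0, 24.0) 90.0 291.5 [0.5695008  0.34328912 0.018     ]
```

View pics/topc.png

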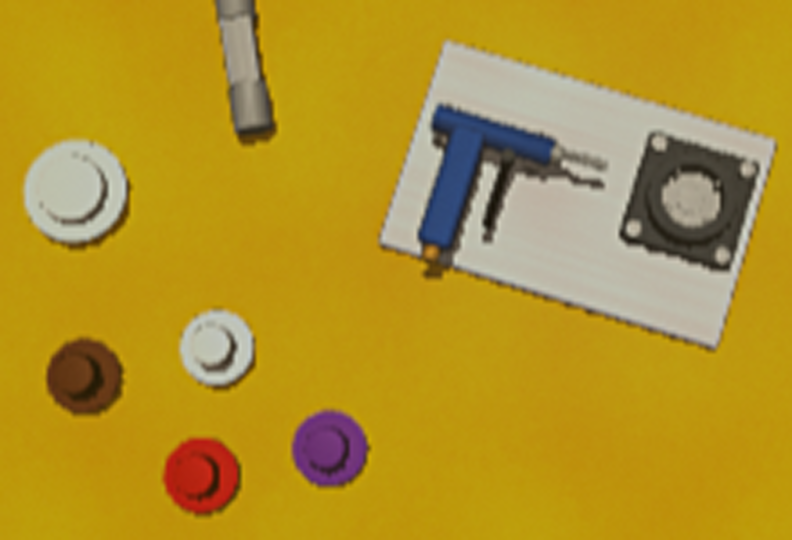

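View pics/scenec.png

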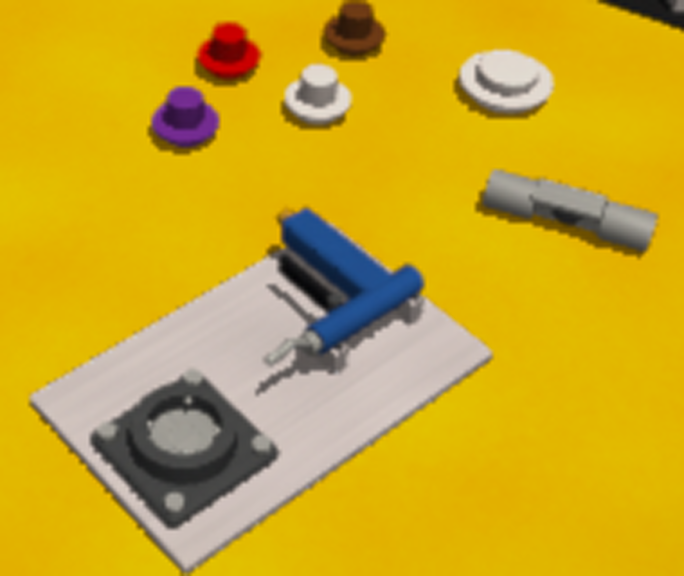

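The crops confirm it: the small white cap is at crop (217,348) in the top view, with a white knob of about 40% of the rim. The bearing bore is at crop (690,196) top and (184,425) scene, and the grip's free end is at about (434,242) in the top crop.

```bash
cat >> h.py <<'E'
def shift(P,s=None):
    s=s or bot.observe(); M=R.from_euler('xyz',s["tool_rot"]).as_matrix()
    return M.T@(np.array(P)-s["position"])/0.03
E
python3 - <<'E'
from h import *
import pickle
t=pickle.load(open("top.pkl","rb")); s=pickle.load(open("scene.pkl","rb"))
print("bore",tri(t,(180+690/3.6,140+196/3.6),s,(255+184/3.6,130+425/3.6)), onz(t,180+690/3.6,140+196/3.6,.046))
print("capknob",tri(t,(180+214/3.6,140+346/3.6),s,(255+320/3.6,130+71/3.6)))
px=np.array([np.cos(-.286),np.sin(-.286)])
e=onz(t,180+434/3.6,140+242/3.6,.059);e2=onz(s,255+294/3.6,130+222/3.6,.059)
print("free end",e,e2,"grip",e[:2]+.052*px,e2[:2]+.052*px)
b=onz(t,180+690/3.6,140+196/3.6,.046)[:2]; 
hb=cv2.cvtColor(t["p"],cv2.COLOR_RGB2HSV); m=((hb[...,0]>100)&(hb[...,0]<125)&(hb[...,1]>120)).astype(np.uint8);m[:,:280]=0;m[:,360:]=0
v,u=np.nonzero(m); W=np.array([onz(t,a,c,.059)[:2] for a,c in zip(u,v)])
py=np.array([-px[1],px[0]]); Q=np.c_[W@px,W@py]; 
k=Q[:,0]<Q[:,0].min()+.05; print("grip blue: minx",Q[:,0].min(),"y",Q[k,1].min(),Q[k,1].max()," bore in plate",b@px,b@py)
yc=(Q[k,1].min()+Q[k,1].max())/2; print("grip", px*(Q[:,0].min()+.052)+py*yc)
E
```

```text
bore (array([ 0.56201186, -0.20645096,  0.03854899]), np.float64(0.002376380492203985)) [ 0.55976915 -0.20633919  0.046     ]
capknob (array([0.42656801, 0.21130573, 0.04772962]), np.float64(0.007192258807021207))
free end [0.51504046 0.01834376 0.059     ] [0.52585829 0.00798844 0.059     ] grip [0.56492822 0.00367367] [ 0.57574605 -0.00668165]
grip blue: minx 0.488815400046252 y 0.15110998202398718 0.1782581811120224  bore in plate 0.5952431272505407 -0.04003731404317552
grip [0.56530766 0.00542141]
```

Emit:
{"name": "jog_arm", "arguments": {
  "motion": [
    [-0.85,-0.63,0,0,1],
    [-0.85,-0.63,0,0,1],
    [-0.85,-0.63,0,0,1],
    [-0.85,-0.63,0,0,1],
    [-0.85,-0.63,0,0,1],
    [-0.85,-0.63,0,0,1],
    [-0.85,-0.63,0,0,1],
    [-0.85,-0.63,0,0,1],
    [-0.85,-0.63,0,0,1],
    [-0.85,-0.63,0,0,1]
  ]
}}

```text
clock: 1.1
position: [0.4218, 0.2771, 0.2312]
tool_rot: [-3.141, -0.0, 2.684]
force: [0.8, -0.4, -0.5]
grip_width: 0.0855
finger_force: 0.0
```

Emit:
{"name": "jog_arm", "arguments": {
  "motion": [
    [-0.85,-0.63,0,0,1],
    [-0.85,-0.63,0,0,1],
    [-0.85,-0.63,0,0,1],
    [-0.85,-0.63,0,0,1],
    [-0.85,-0.63,0,0,1],
    [-0.85,-0.63,0,-0.5,1],
    [-0.8,-0.6,0,-0.5,1],
    [-0.8,-0.6,0,-0.5,1],
    [-0.8,-0.6,0,-0.65,1],
    [0,0,0,0,1],
    [0,0,0,0,1]
  ]
}}

```text
clock: 2.2
position: [0.5553, 0.032, 0.2309]
tool_rot: [-3.141, -0.001, 2.854]
force: [-1.2, -0.1, -0.8]
grip_width: 0.0851
finger_force: 0.0
```

```bash
python3 - <<'E'
from h import *
import pickle
g=grab("wrist"); s=bot.observe(); print(s["position"],s["tool_rot"],s["force"],s["clock"],g["c"])
pickle.dump(g,open("w1.pkl","wb"))
im=g["p"].copy()
for P in[(.567,.003,.059),(.561,-.206,.046)]: cv2.circle(im,tuple(int(x) for x in proj(g,P)),3,(255,0,0),-1)
save("w1",im)
E
```

```text
[0.55512764 0.03281905 0.23101445] [ 3.14157826e+00 -7.90730032e-04  2.85535358e+00] [-0.45282882  0.4919098   0.05921547] 2.25 [0.4800051  0.05380361 0.37393887]
```

View pics/w1.png

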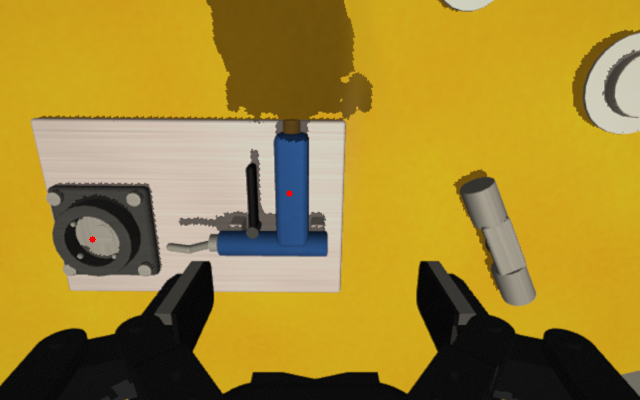

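Wrist view: blue grip around column 291 (rows 134–240), trigger lever (252,165–232) and bearing ring around (96,236). My estimates (red) fall close. I'll measure from here and check the yaw.

```bash
python3 - <<'E'
from h import *
import pickle
g=pickle.load(open("w1.pkl","rb")); t=pickle.load(open("top.pkl","rb"))
h=cv2.cvtColor(g["p"],cv2.COLOR_RGB2HSV)
m=((h[...,0]>100)&(h[...,0]<125)&(h[...,1]>120)).astype(np.uint8)
for r in(150,180,210):
    u=np.nonzero(m[r])[0]; a,b=onz(g,u.min(),r,.059),onz(g,u.max()+1,r,.059); print(r,u.min(),u.max(),a,b,np.linalg.norm(a-b),(a+b)/2)
v=np.nonzero(m[:,290])[0]; print("end",v.min(),v.max(),onz(g,291,v.min(),.059))
L=(g["p"].max(2)<45)[150:240,235:265]; vv,uu=np.nonzero(L); print("lever",uu.min()+235,uu.max()+235,vv.min()+150)
# plate edges: fit lines to +y plate edge
p=(h[...,1]<60)&(h[...,2]>110)
E=[];
for r in range(135,280,5):
    u=np.nonzero(p[r,310:400])[0]
    if len(u): E.append(onz(g,310+u.max()+1,r,.012)[:2])
E=np.array(E); vx,vy,_,_=cv2.fitLine(E.astype(np.float32),cv2.DIST_HUBER,0,.001,.001).ravel(); print("plate x dir",vx,vy,np.arctan2(vy,vx))
# bore: dark ring outer and bore contour
d=(g["p"].max(2)<75).astype(np.uint8); d[:,170:]=0; d[260:]=0
save("d",d*255)
cs,hh=cv2.findContours(d,cv2.RETR_CCOMP,cv2.CHAIN_APPROX_NONE)
for c in cs:
    if cv2.contourArea(c)>300: print(cv2.minEnclosingCircle(c),cv2.fitEllipse(c),cv2.contourArea(c))
# height of grip free end, two views
print("tri grip end", tri(g,(291,134),t,(180+434/3.6,140+242/3.6)))
E
```

```text
150 275 307 [0.5244071  0.00318946 0.059     ] [0.53284415 0.03168198 0.059     ] 0.029715436453047802 [0.52862562 0.01743572 0.059     ]
180 276 307 [ 0.55119477 -0.00478114  0.059     ] [0.55959431 0.02358906 0.059     ] 0.02958751172363642 [0.55539454 0.00940396 0.059     ]
210 277 307 [ 0.57945838 -0.01319091  0.059     ] [0.58781836 0.01505024 0.059     ] 0.029452538632800958 [0.58363837 0.00092966 0.059     ]
end 135 375 [0.51569561 0.02108359 0.059     ]
lever 243 263 163
plate x dir 0.9559505 -0.29352784 -0.29791516
((103.5, 224.0), 64.7708511352539) ((104.37290954589844, 222.4510040283203), (84.0374755859375, 118.03263854980469), 98.9818115234375) 7146.0
((93.0, 240.0), 29.410982131958008) ((96.79853820800781, 236.09130859375), (34.28861618041992, 55.272239685058594), 127.17777252197266) 1468.0
tri grip end (array([0.51715604, 0.01948266, 0.04165706]), np.float64(0.0007772142424300556))
```

Emit:
{"name": "jog_arm", "arguments": {
  "motion": [
    [-0.3,-0.5,0.3,0.1,1],
    [-0.28,-0.5,0.8,0,1],
    [0,0,0.9,0,1],
    [0,0,0.9,0,1],
    [0,0,0.9,0,1],
    [0,0,0.9,0,1],
    [0,0,0.5,0,1],
    [0,0,0,0,1],
    [0,0,0,0,1]
  ]
}}

```text
clock: 3.15
position: [0.5636, -0.0012, 0.0756]
tool_rot: [-3.141, -0.0, 2.848]
force: [0.2, -0.2, -0.1]
grip_width: 0.0855
finger_force: 0.0
```

```bash
python3 - <<'E'
from h import *
s=bot.observe(); print(s["position"],s["tool_rot"],shift([.563,-.001,.026],s))
g=grab("wrist"); save("w2",g["p"])
E
```

```text
[ 0.5635873  -0.00124102  0.07556404] [-3.14143474e+00 -1.82691553e-04  2.84799531e+00] [0.02076207 0.00228578 1.65213814]
```

View pics/w2.png

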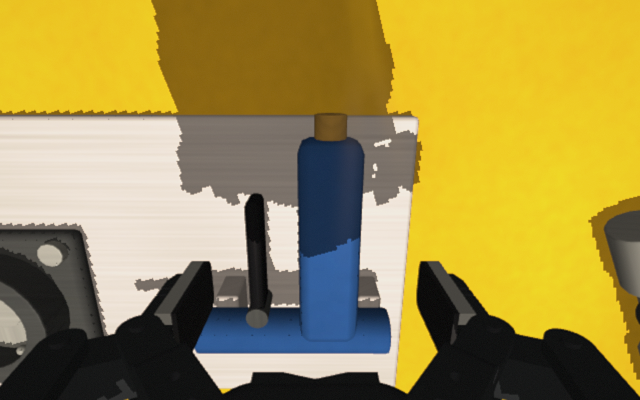

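Wrist view from above the gun: grip columns 298–363, end at row 137, lever around column 256, and fingers well either side of both. I'll check depth and where the pad centre line falls.

```bash
python3 - <<'E'
from h import *
import pickle
g=grab("wrist"); w=pickle.load(open("w1.pkl","rb"))
print("grip end",tri(w,(291,134),g,(330,137)), onz(g,330,137,.059))
print("lever tip",tri(w,(253,164),g,(255,194)),"hinge",tri(w,(252,233),g,(257,318)))
print("barrel back",tri(w,(328,243),g,(391,331)))
a,b=onz(g,298,200,.059),onz(g,363,200,.059); print("grip edges",a,b,np.linalg.norm(a-b))
s=bot.observe()["position"]
for z in(.0756,.059,.045):print(z,proj(g,[s[0],s[1],z]))
E
```

```text
grip end (array([0.5152457 , 0.02057065, 0.04824257]), np.float64(0.0017089542112295895)) [0.51281067 0.02089406 0.059     ]
lever tip (array([ 0.53473003, -0.02654214,  0.03437441]), np.float64(0.0013125928221144492)) hinge (array([ 0.59605544, -0.04457289,  0.05649318]), np.float64(0.000294003971907763))
barrel back (array([0.62949904, 0.02340422, 0.05190229]), np.float64(0.0004028036470525803))
grip edges [ 0.53723563 -0.00209175  0.059     ] [0.54625694 0.02767471 0.059     ] 0.03110347644874311
0.0756 (np.float64(315.9110524629423), np.float64(264.6162973281379))
0.059 (np.float64(315.80287210580394), np.float64(248.34851952083753))
0.045 (np.float64(315.7256418705426), np.float64(236.73491109439843))
```

Emit:
{"name": "jog_arm", "arguments": {
  "motion": [
    [0,0,0.8,0,1],
    [0,0,0.8,0,1],
    [0,0,0.05,0,1],
    [0,0,0,0,0.7],
    [0,0,0,0,0.6],
    [0,0,0,0,0.45],
    [0,0,0,0,0.4],
    [0,0,0,0,0.4],
    [0,0,0,0,0.4],
    [0,0,0,0,0.4],
    [0,0,0,0,0.4],
    [0,0,0,0,0.4]
  ],
  "newtons": 30
}}

```text
clock: 4.45
position: [0.5642, -0.0024, 0.0276]
tool_rot: [-3.141, 0.002, 2.847]
force: [-2.9, -5.3, 8.1]
grip_width: 0.0483
finger_force: 30.3
```

Emit:
{"name": "jog_arm", "arguments": {
  "motion": [
    [0,0,0,0,0.4],
    [0,0,0,0,0.4],
    [0,0,0,0,0.4],
    [0,0,0,0,0.4],
    [0,0,0,0,0.4],
    [0,0,0,0,0.4]
  ],
  "newtons": 45
}}

```text
clock: 5.05
position: [0.5643, -0.0023, 0.0277]
tool_rot: [-3.141, 0.002, 2.847]
force: [-3.0, -4.4, 10.4]
grip_width: 0.048
finger_force: 43.8
```

```bash
python3 - <<'E'
from h import *
g=grab("wrist"); save("w3",g["p"]);s=bot.observe();print(s["grip_width"],s["force"],s["finger_force"])
E
```

```text
0.04826747778027268 [-2.46160211 -4.87884409  9.28027462] 43.797562792897224
```

View pics/w3.png

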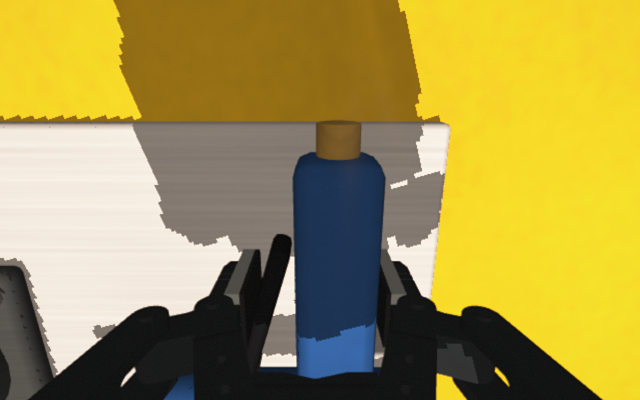

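Squeezed to the stop: the lever is tilted against the grip and the width stays at 48 mm from 30 to 45 N. Release, rise and go to the cap.

Emit:
{"name": "jog_arm", "arguments": {
  "motion": [
    [0,0,0,0,1],
    [0,0,0,0,1],
    [0,0,0,0,1],
    [0,0,0,0,1],
    [0,0,0,0,1],
    [0,0,0,0,1],
    [0,0,-0.6,0,1],
    [0,0,-0.9,0,1],
    [0,0,-0.9,0,1],
    [0,0,-0.9,0,1],
    [0,0,-0.9,0,1],
    [0,0,0,0,1]
  ]
}}

```text
clock: 6.3
position: [0.5653, -0.0014, 0.1551]
tool_rot: [3.14, 0.005, 2.848]
force: [1.2, 0.0, -0.1]
grip_width: 0.0854
finger_force: 0.0
```

```bash
python3 - <<'E'
from h import *
s=bot.observe(); print(s["position"],s["tool_rot"],s["force"],s["grip_width"]);print(shift([.4265+.03,.213,.17],s))
E
```

```text
[ 0.56526061 -0.00135582  0.15505785] [3.13974766 0.00459101 2.84765915] [ 1.16727486  0.0259     -0.08350798] 0.08537429434185087
[ 5.53762372  5.78936991 -0.51281993]
```

Emit:
{"name": "jog_arm", "arguments": {
  "motion": [
    [0.55,0.58,-0.05,0,1],
    [0.55,0.58,-0.05,0,1],
    [0.55,0.58,-0.05,0,1],
    [0.55,0.58,-0.05,0,1],
    [0.55,0.58,-0.05,0,1],
    [0.55,0.58,-0.05,0,1],
    [0.55,0.58,-0.05,0,1],
    [0.55,0.58,-0.05,0,1],
    [0.55,0.58,-0.05,0,1],
    [0.55,0.58,-0.05,0,1],
    [0,0,0,0,1],
    [0,0,0,0,1]
  ]
}}

```text
clock: 7.5
position: [0.4559, 0.213, 0.1665]
tool_rot: [-3.141, -0.0, 2.849]
force: [0.3, 0.2, 0.9]
grip_width: 0.0854
finger_force: 0.0
```

```bash
cat > cap.py <<'E'
from h import *
import pickle,sys
g=grab("wrist"); s=bot.observe(); print(s["position"],s["tool_rot"],s["force"])
m=white(g,120); e=proj(g,(.4265,.213,.018)); print("expect",e)
cs,_=cv2.findContours(m,cv2.RETR_EXTERNAL,cv2.CHAIN_APPROX_NONE)
for c in cs:
    if cv2.contourArea(c)>1000: print(cv2.boundingRect(c),cv2.fitEllipse(c)[:2],cv2.contourArea(c))
im=g["p"].copy(); cv2.circle(im,tuple(int(x) for x in e),3,(255,0,0),-1)
save(sys.argv[1],im); pickle.dump(g,open(sys.argv[1]+".pkl","wb"))
E
python3 cap.py w4
```

```text
[0.45621455 0.21237211 0.16652844] [-3.14106178e+00 -5.35007878e-05  2.84754310e+00] [ 0.44152478 -1.04577349  0.22877659]
expect (np.float64(305.33641405074786), np.float64(146.93778950877174))
(0, 283, 126, 89) ((48.6783447265625, 314.2335205078125), (78.38887023925781, 138.2955322265625)) 6387.0
(442, 204, 103, 92) ((493.7798767089844, 248.72113037109375), (87.76204681396484, 102.42772674560547)) 7007.0
(268, 140, 78, 45) ((306.8570251464844, 156.41456604003906), (53.336570739746094, 70.71868896484375)) 1585.5
```

View pics/w4.png

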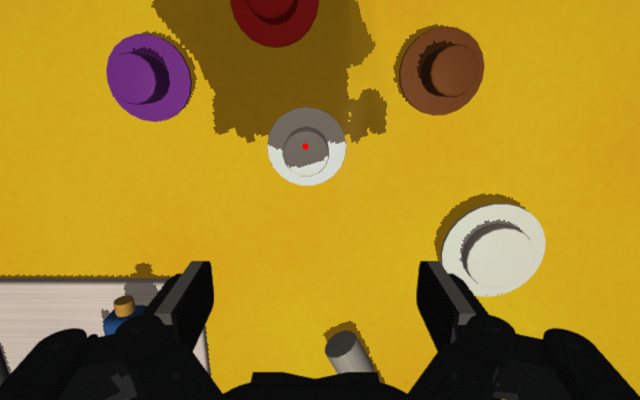

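The wrist view shows the small white cap at (306,147), half in shadow. The estimate (red) lies on it. I'll refine by rim ellipse.

```bash
python3 - <<'E'
from h import *
import pickle
g=pickle.load(open("w4.pkl","rb")); t=pickle.load(open("top.pkl","rb"))
h=cv2.cvtColor(g["p"],cv2.COLOR_RGB2HSV); m=(h[...,1]<70).astype(np.uint8)
cs,_=cv2.findContours(m[95:200,250:365].copy(),cv2.RETR_EXTERNAL,cv2.CHAIN_APPROX_NONE)
c=max(cs,key=cv2.contourArea); (u,v),ax,_=cv2.fitEllipse(c); u+=250;v+=95; P=onz(g,u,v,.017)
print(u,v,ax,P, onz(g,u+39,v,.017)-onz(g,u-39,v,.017),"tri rim",tri(g,(u,v),t,(239.7,236.7)))
s=bot.observe(); print(shift([P[0],P[1],.024],s))
E
```

```text
306.2357597351074 146.15436553955078 (76.61074829101562, 77.32432556152344) [0.4262474  0.21383638 0.017     ] [0.01879877 0.06223839 0.        ] tri rim (array([0.42451845, 0.21393698, 0.02208939]), np.float64(0.0019318751420068718))
[ 0.96992201 -0.2402766   4.75112809]
```

Emit:
{"name": "jog_arm", "arguments": {
  "motion": [
    [0.5,-0.12,0.4,0,1],
    [0.47,-0.12,0.7,0,1],
    [0,0,0.8,0,1],
    [0,0,0.8,0,1],
    [0,0,0.8,0,1],
    [0,0,0.8,0,1],
    [0,0,0.45,0,1],
    [0,0,0,0,1],
    [0,0,0,0,0.6],
    [0,0,0,0,0.45],
    [0,0,0,0,0.3],
    [0,0,0,0,0.2]
  ],
  "newtons": 60
}}

```text
clock: 8.75
position: [0.4266, 0.2146, 0.0252]
tool_rot: [3.141, 0.001, 2.848]
force: [-3.0, -1.3, 17.2]
grip_width: 0.0342
finger_force: 58.1
```

Emit:
{"name": "jog_arm", "arguments": {
  "motion": [
    [0,0,0,0,0.2],
    [0,0,0,0,0.2],
    [0,0,0,0,0.2],
    [0,0,0,0,0.2],
    [0,0,-0.4,0,0.2],
    [0,0,-0.8,0,0.2],
    [0,0,-0.9,0,0.2],
    [0,0,-0.9,0,0.2],
    [0,0,-0.9,0,0.2],
    [0,0,-0.9,0,0.2],
    [0,0,0,0,0.2],
    [0,0,0,0,0.2]
  ],
  "newtons": 60
}}

```text
clock: 9.95
position: [0.4263, 0.2146, 0.1691]
tool_rot: [3.14, 0.001, 2.848]
force: [0.1, 0.7, -1.3]
grip_width: 0.034
finger_force: 59.8
```

```bash
python3 - <<'E'
from h import *
s=bot.observe(); print(s["position"],s["tool_rot"],s["force"],s["grip_width"],s["finger_force"]);print(shift([.561,-.206,.17],s))
E
```

```text
[0.42626692 0.21456377 0.16911905] [3.14031877e+00 9.63658554e-04 2.84780504e+00] [ 0.0944266   0.70786461 -1.32364074] 0.03399894705892575 59.79642927646637
[ -8.35825782 -12.11757339  -0.03674683]
```

Emit:
{"name": "jog_arm", "arguments": {
  "motion": [
    [-0.4,-0.5,0,0,0.2],
    [-0.8,-1,0,0,0.2],
    [-0.8,-1,0,0,0.2],
    [-0.8,-1,0,0,0.2],
    [-0.8,-1,0,0,0.2],
    [-0.8,-1,0,0,0.2],
    [-0.8,-1,0,0,0.2],
    [-0.8,-1,0,0,0.2],
    [-0.8,-1,0,0,0.2],
    [-0.8,-1,0,0,0.2],
    [-0.8,-1,0,0,0.2],
    [-0.8,-1,0,0,0.2]
  ]
}}

```text
clock: 11.15
position: [0.5902, -0.1971, 0.1672]
tool_rot: [-3.142, -0.002, 2.848]
force: [0.2, 1.2, -0.4]
grip_width: 0.0338
finger_force: 59.8
```

Emit:
{"name": "jog_arm", "arguments": {
  "motion": [
    [-0.3,-0.6,0,0,0.2],
    [0,0,0,0,0.2],
    [0,0,0,0,0.2],
    [0,0,0,0,0.2]
  ]
}}

```text
clock: 11.55
position: [0.5935, -0.2143, 0.1677]
tool_rot: [3.141, -0.001, 2.849]
force: [-0.0, -0.0, 0.0]
grip_width: 0.0343
finger_force: 59.9
```

```bash
python3 - <<'E'
from h import *
import pickle
g=grab("wrist"); s=bot.observe(); print(s["position"],s["tool_rot"],s["force"],s["grip_width"],proj(g,(.561,-.206,.046)))
save("w5",g["p"]); pickle.dump(g,open("w5.pkl","wb"))
E
```

```text
[ 0.59367009 -0.21428004  0.16796665] [ 3.14117074e+00 -8.14822470e-04  2.84900551e+00] [ 0.01907074 -0.30703634 -0.84663367] 0.03407817711968808 (np.float64(313.5430819919621), np.float64(146.084667959242))
```

View pics/w5.png

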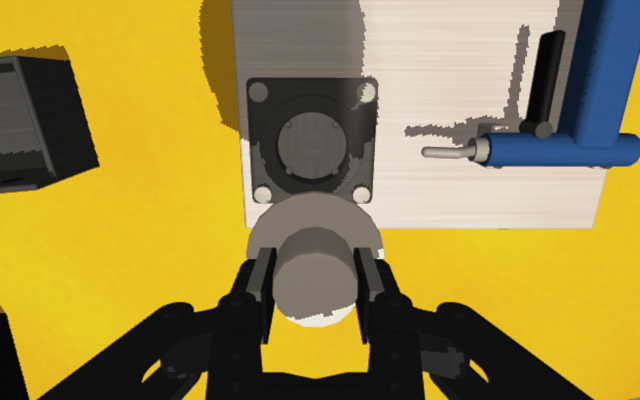

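The view shows the cap held level between the pads (knob 273–358, rim 247–383), the bearing bore at about (312,145) with bolts at (258,92), (367,92), (362,194) and (263,194), and the trigger lever back at rest. Now I'll pin the bore centre from the bolt heads and the bore disc.

```bash
python3 - <<'E'
from h import *
import pickle
g=pickle.load(open("w5.pkl","rb")); w=pickle.load(open("w1.pkl","rb"))
gr=cv2.cvtColor(g["p"],cv2.COLOR_RGB2GRAY); B=[]
for u,v in[(258,92),(367,92),(362,194),(263,194)]:
    q=gr[v-14:v+15,u-14:u+15]; m=(q>q.min()/2.+q[10:19,10:19].mean()/2.).astype(np.uint8)
    n,l,st,ce=cv2.connectedComponentsWithStats(m); k=l[14,14]; c=ce[k]+[u-14,v-14]; B.append(c); print(c,st[k])
P=np.array([onz(g,*b,.031) for b in B]); print(P.round(4),"mean",P.mean(0),[np.linalg.norm(P[i]-P[i-1]) for i in range(4)])
# edges along rays from the bore centre: print gray profile
print("row145",gr[145,255:375:2]); print("col312",gr[80:200:2,312])
c=cv2.HoughCircles(cv2.resize(cv2.createCLAHE(4,(8,8)).apply(gr)[60:215,230:390],None,fx=3,fy=3),cv2.HOUGH_GRADIENT,1,15,param1=80,param2=25,minRadius=80,maxRadius=190)
if c is not None:
    for x in c[0][:8]: print("hough",x[0]/3+230,x[1]/3+60,x[2]/3)
E
```

```text
[257.87828947  91.69736842] [  5   4  19  20 304]
[367.81944444  92.90740741] [  7   5  16  20 216]
[365.79865772 196.70246085] [  5   0  24  29 447]
[259.44071588 197.44742729] [  0   0  25  29 447]
[[ 0.5114 -0.2353  0.031 ]
 [ 0.5364 -0.1554  0.031 ]
 [ 0.6166 -0.1774  0.031 ]
 [ 0.5915 -0.2625  0.031 ]] mean [ 0.5639791  -0.20762388  0.031     ] [np.float64(0.08465212498242304), np.float64(0.0837494038951361), np.float64(0.0830999083658907), np.float64(0.08871282155085934)]
row145 [57 82 63 40 39 39 38 39 40 39 32 37 87 87 86 86 84 85 86 86 86 83 86 86
 87 87 87 88 86 87 87 87 86 87 87 87 83 85 87 86 87 86 84 86 86 89 48 56
 59 57 56 54 52 50 47 89 88 87 77 63]
col312 [ 37  38  44  39  40  40  41  31  41  41  39  39  39  39  38  36  73  89
  87  88  89  88  89  89  89  88  90  88  89  89  88  87  88  85  86  91
  90  86  88  85  82  87  86  86  86  87  86  86  87  76  26  27  34  40
  41  49  93 125 121 121]
hough 311.83334 144.83334 33.899998
hough 301.83334 140.5 62.766666
hough 311.83334 149.83334 37.600002
hough 320.83334 139.83334 63.13333
hough 317.5 145.16666 57.63333
hough 306.5 137.5 60.933334
hough 307.16666 142.5 29.166666
hough 315.16666 155.83334 44.266666
```

```bash
python3 - <<'E'
from h import *
import pickle
g=pickle.load(open("w5.pkl","rb")); print(g["c"],g["F"])
for u,v,z in[(311.83,144.83,.013),(311.83,149.83,.046),(311.8,147,.046)]: print(onz(g,u,v,z))
for b in[(362,194),(263,194)]: print(onz(g,*b,.031))
P=np.array([onz(g,*b,.031) for b in[(257.9,91.7),(367.8,92.9),(362,194),(263,194)]]); print(P.mean(0))
gr=cv2.GaussianBlur(cv2.cvtColor(g["p"],cv2.COLOR_RGB2GRAY),(3,3),0).astype(float)
r=np.arange(25,65,1)
for a in range(0,360,30):
    x=311.8+r*np.cos(np.radians(a)); y=147+r*np.sin(np.radians(a))
    q=cv2.remap(gr.astype(np.float32),x.astype(np.float32)[None],y.astype(np.float32)[None],1)[0]; print(a,q.astype(int))
E
```

```text
[ 0.51835833 -0.19224857  0.31081663] 352.42402889270033
[ 0.56487207 -0.20879385  0.013     ]
[ 0.56334928 -0.20806707  0.046     ]
[ 0.56128358 -0.20746127  0.046     ]
[ 0.61336619 -0.1798038   0.031     ]
[ 0.58955523 -0.25862877  0.031     ]
[ 0.56268077 -0.20727316  0.031     ]
0 [ 85  84  84  84  85  86  86  87  80  65  52  50  52  55  56  57  56  56
  56  55  55  53  52  51  49  48  52  66  81  88  89  89  88  85  80  74
  74 108 171 213]
30 [86 87 86 85 85 85 81 69 51 39 38 41 46 49 51 52 53 57 66 79 90 93 94 94
 93 90 85 84 87 88 87 86 86 87 87 87 87 88 87 86]
60 [ 85  85  85  85  84  80  65  44  30  27  27  30  35  40  41  41  41  40
  41  40  41  41  49  64  80  87  86  84  86  86  88  90  94 100 108 117
 120 122 122 122]
90 [ 87  87  87  87  87  83  66  42  29  28  28  30  34  38  40  39  39  41
  52  71  91 108 120 123 122 121 121 121 122 121 121 121 121 121 121 121
 121 121 121 121]
120 [ 86  85  85  85  85  82  71  50  33  27  27  29  33  38  40  40  40  40
  39  39  39  39  40  40  40  41  50  66  80  85  86  86  85  85  86  87
  91  98 106 113]
150 [85 84 84 84 84 8
[... 208 characters left out ...]
 39  39  40  48  64  79  85  84  83  81  75  70
  69  97 158 211]
210 [85 84 84 84 84 85 87 87 87 83 68 47 36 37 38 39 40 41 41 40 40 40 40 39
 39 40 38 37 36 37 38 39 39 39 39 39 39 39 39 39]
240 [88 88 88 87 86 85 86 86 86 83 70 52 40 39 39 40 39 40 40 39 39 40 40 40
 40 40 39 37 36 36 38 39 40 39 39 39 39 40 40 40]
270 [88 88 88 88 88 89 88 89 89 84 68 49 38 38 39 40 40 39 39 39 39 40 40 40
 41 41 40 36 34 37 40 40 40 40 39 39 40 41 41 40]
300 [87 87 87 87 86 86 86 86 86 80 64 47 39 39 39 39 39 39 40 40 41 41 41 40
 41 41 40 38 39 42 44 44 45 45 46 47 48 49 50 51]
330 [87 87 86 86 86 86 86 86 85 81 66 53 49 51 52 53 54 56 57 58 59 59 60 61
 61 60 59 58 58 58 57 56 56 54 53 52 50 49 48 48]
```

```bash
python3 -c "
from h import *
print(shift([.5622,-.2068,.085]))"
```

```text
[ 1.07408321 -0.06499343  2.76640404]
```

Emit:
{"name": "jog_arm", "arguments": {
  "motion": [
    [0.55,-0.03,0,0,0.2],
    [0.52,-0.03,0,0,0.2],
    [0,0,0.5,0,0.2],
    [0,0,0.8,0,0.2],
    [0,0,0.8,0,0.2],
    [0,0,0.66,0,0.2],
    [0,0,0,0,0.2],
    [0,0,0,0,0.2],
    [0,0,0,0,0.2]
  ],
  "newtons": 90
}}

```text
clock: 12.5
position: [0.5632, -0.2079, 0.0868]
tool_rot: [3.142, 0.002, 2.848]
force: [0.3, -0.1, 0.3]
grip_width: 0.033
finger_force: 89.5
```

```bash
python3 -c "
from h import *
s=bot.observe();print(s['position'],s['tool_rot'],s['force'],s['moment'],shift([.5622,-.2068,.068],s))"
```

```text
[ 0.56321766 -0.20786044  0.08675134] [3.14156093e+00 1.57903953e-03 2.84814545e+00] [ 0.27164939 -0.11278151  0.31270154] [0.00476084 0.00655623 0.00609678] [0.04368336 0.02400512 0.62497713]
```

Emit:
{"name": "jog_arm", "arguments": {
  "motion": [
    [0.04,0.02,0.1,0,0.2],
    [0,0,0.2,0,0.2],
    [0,0,0.2,0,0.2],
    [0,0,0.13,0,0.2],
    [0,0,0,0,0.2],
    [0,0,0,0,0.2]
  ]
}}

```text
clock: 13.1
position: [0.5616, -0.2071, 0.0665]
tool_rot: [-3.142, -0.0, 2.848]
force: [-0.2, 0.3, -0.3]
grip_width: 0.0331
finger_force: 89.5
```

Emit:
{"name": "jog_arm", "arguments": {
  "motion": [
    [0,0,0.07,0,0.2],
    [0,0,0.07,0,0.2],
    [0,0,0.07,0,0.2],
    [0,0,0,0,0.2],
    [0,0,0,0,0.2]
  ]
}}

```text
clock: 13.6
position: [0.5613, -0.2069, 0.0597]
tool_rot: [-3.142, -0.001, 2.848]
force: [3.1, -1.1, -14.2]
grip_width: 0.0334
finger_force: 90.6
```

Emit:
{"name": "jog_arm", "arguments": {
  "motion": [
    [0,0,0.05,0,0.2],
    [0,0,0.05,0,0.2],
    [0,0,0,0,0.2],
    [0,0,0,0,0.2]
  ]
}}

```text
clock: 14.0
position: [0.5617, -0.2071, 0.0576]
tool_rot: [-3.142, 0.0, 2.848]
force: [-0.6, -0.0, 1.7]
grip_width: 0.0337
finger_force: 92.0
```

Drawn in and near home. Press on.

Emit:
{"name": "jog_arm", "arguments": {
  "motion": [
    [0,0,0.04,0,0.2],
    [0,0,0.03,0,0.2],
    [0,0,0,0,0.2],
    [0,0,0,0,0.2]
  ]
}}

```text
clock: 14.4
position: [0.5618, -0.2071, 0.0574]
tool_rot: [3.141, 0.001, 2.847]
force: [-12.7, 5.8, 40.5]
grip_width: 0.0331
finger_force: 96.7
```

Emit:
{"name": "jog_arm", "arguments": {
  "motion": [
    [0,0,-0.025,0,0.2],
    [0,0,0,0,0.2],
    [0,0,0,0,0.2],
    [0,0,0,0,0.2],
    [0,0,0,0,0.2]
  ]
}}

```text
clock: 14.9
position: [0.5617, -0.2071, 0.0574]
tool_rot: [3.141, 0.001, 2.847]
force: [-7.5, 4.1, 26.8]
grip_width: 0.0331
finger_force: 94.2
```

```bash
python3 - <<'E'
from h import *
g=grab("wrist"); a=grab("scene"); s=bot.observe(); print(s["clock"],s["position"],s["tool_rot"],s["force"])
save("end",np.hstack([cv2.resize(g["p"][:,150:550],(400,400)),cv2.resize(a["p"][190:290,260:360],(400,400),interpolation=cv2.INTER_CUBIC)]))
E
```

```text
15.0 [ 0.56176033 -0.20709758  0.05743952] [3.14140764e+00 7.23009024e-04 2.84760345e+00] [-8.61942517  3.04430516 27.06420408]
```

View pics/end.png

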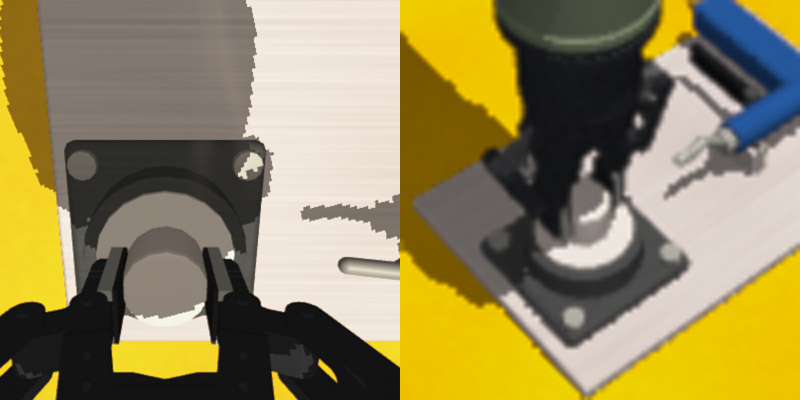

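The rim sits flush and concentric on the housing in both views, with a steady 27 N push and the trigger released. Handing in.

```bash
python3 -c "
from workcell import bot
print(bot.job_done())"
```

```text
the job is handed in; nothing more can be done
None
```

I squeezed the air gun's trigger to its stop and let it spring back. I then snapped the small white cap into the bore, its rim flush on the housing, and handed the job in at about 15 s, still pressing with about 27 N. The judge gave no result back.

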